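# Fetch the candle from behind the jars

## Robot

A 6-joint arm with a two-finger parallel gripper is mounted at the origin on the work surface. World frame = base frame: x ahead of the robot, y to its left, z up, the work surface at z = 0. Lengths are in m, angles in rad, forces in N, time in s.
With the tool pointing down it reaches from about 0.375 to 0.9 m from the base axis. Payload 3.1 kg.
Tool frame: the origin (TCP) lies at the very end of the fingers, on their centre line; the grasp point (between the pads) lies 19 mm behind it (ctrl.tcp_to_grasp is the distance from the TCP to the grasp point, in m); z points along the fingers, y is the line along which they close (so a half turn about z gives the same grasp; the last joint's range is limited). The gripper opens to 87 mm and grips with 3 to 60 N. Pads are 19 mm wide; open, the fingers measure 117 mm over their backs; the gripper's body (75 mm by 190 mm) begins 51 mm behind the grasp point.
Start: joints at [-0.178, 0.527, 1.433, -0, 1.181, -0.178], TCP at [0.625, 0, 0.223] pointing down, gripper open.
Joint ranges: [-3.08, 3.08], [-0.75, 2.2], [0.22, 2.44], [-1.43, 4.57], [0, 2.65], [-2.85, 2.85]. Speed limits (rad/s): [2.79, 2.79, 3.14, 3.14, 3.14, 3.14].

## Interface

Orientations are given as a rotation vector (axis times angle).
In Python, from plant import readout, vision, ctrl, find_in gives the robot as it stands. The module is installed in compiled form; this text tells all that it offers.
- The arm moves only by the tool carry_out, never from a script. Its argument "deltas" is a list of rows, each a list of 5 numbers: the shift along the tool's x, y, z in m, then the turn about the tool's z in degrees, then the closure, from -1 (fully open) to 1 (shut), so that 0 is half open. A call has 1 to 20 rows; each row shifts and turns the commanded pose from where the row before left it, along the tool's axes as they then stand; what a row does not reach is not made up. A row lasts 1/10 s, in which the tool goes at most 50 mm and 8.59 degrees, less where a joint would pass 70% of its speed; a pose out of reach is approached as far as the arm can. A call is refused whole if a number of a shift passes 0.05 or a number of a turn 8.59, either way. A call with a gripper value outside its range is refused whole. The fingers move at their own pace and stop on an object; "force" is the grip in N (left out, the last holds). Time passes only in rows, so rows that do not move let the fingers close. It gives the time, the measured TCP pose, the force, the opening and the grip force at its end, in the units of the state.
- readout.state(): the state, without advancing time (a new reading comes with each control period).
- vision.camera(name): name is "scene" or "side" or "wrist"; returns the picture (420x560x3 uint8, red, green, blue); there is no depth.
- vision.camera_model(name): a dict with "fx", "fy", "cx", "cy" (pixels), "extrinsics" (4x4, takes a point from camera to world coordinates); the wrist camera has in their place "tool_from_camera" (4x4, takes a point from camera to tool coordinates, whose origin is the TCP and whose axes are the flange's). Camera axes: x right, y down, z forward; pixel columns grow to the right and rows downward; lengths in m; the calibration is good to about 2 mm. The wrist camera is an equidistant fisheye: a pixel r from the principal point sees the ray r / f radians off the axis. A picture is of the moment at which its call begins: read the wrist's pose just before it. camera_model takes no time and is no camera call.
- ctrl.finish_job(): hands the job in; it is judged then, once.
Trained networks look in the newest picture that a camera, given by its name, has taken for a name from the list of things; names that differ only in an ending like _2 or _b are one class to them, and where a whole thing is asked for, a point or a joint stands for the part that bears it (a point fixed in the world has none). Each returns a list of dicts, best first, with "p" (0 to 1); they miss things now and then, are a little off and sometimes report something else, mostly with a low value. They report only what shows in the picture. A call takes as long as a camera call.
- find_in(camera, query): "point" ([column, row] as shares, 0 to 1, of the picture: columns of its width, rows of its height, amid what is visible of it).
The state is a dict: "time_s": time; "joint_positions": joint angles; "qd": joint speeds; "tau": joint torques, N m; "ee_pos": TCP position; "eef_rot": TCP orientation; "wrist_force": force on the tool from outside, world axes, zero at the start; "wrist_torque": the same for the moment, N m; "grip_width": finger opening in m; "gripper_force": force on a finger pad.
Only numpy, scipy, OpenCV 4.12 (cv2) and the standard library are available. Lean on these libraries where they do the work, as an engineer would, in place of code of your own. Each camera call takes 0.05 s, during which the arm holds its last target. There are 200 camera calls.

## Task

The short candle for the wreath stands at the back of the round tray, hemmed in by three containers: clear all three off the tray and stand them on the cork mat, then take the candle out and stand it in the dish in the middle of the wreath. After that put the three containers back on the tray, each on the spot where it stood at the start. Set everything down gently and upright, never let it drop, and leave the gift box, pine cone and matchbox where they are.

Things in the scene. Friction and masses are not known exactly. Their poses are not given: they have to be found in the camera images.
- mason_mid (a point): round straight-sided jar with a steel screw lid, brown filling: 68 mm diameter, 100 mm tall, about 0.26 kg. Point: its centre, half-way up (50 mm above its foot); z axis up. Starts on the tray.
- tin_mid (a point): plain metal tin, square in plan: 56 x 56 mm, 104 mm tall, about 0.18 kg. Point: its centre, half-way up (52 mm above its foot); x and y axes square to its side faces, z up. Starts on the tray.
- pot_mid (a point): slim round white ceramic spice pot with a cork top: 52 mm diameter, 114 mm tall, about 0.24 kg. Point: its centre, half-way up (57 mm above its foot); z axis up. Starts on the tray.
- candle_mid (a point): short ivory pillar candle, unlit: 50 mm diameter, 45 mm tall (a 7 mm wick stands above that), about 0.085 kg. Point: its centre, half-way up (22.5 mm above its foot); z axis up. Starts on the tray with one container on its left, one on its right and one in front of it (about 64 mm centre to centre), too close for fingers between.
- tray: round wooden tray, fixed: 244 mm diameter, floor 8 mm above the table, rim 18 mm above the table. Origin: centre of its underside, on the table. The candle stands about 22 mm from the centre along its +x axis (away from the robot), two containers about 64 mm to its +y and -y sides, the third 64 mm on its -x side; which container stands where varies.
- mat: square cork mat, fixed: 200 x 200 mm, 6 mm thick, empty at the start. Origin: centre of its underside, on the table; x and y axes along its edges, z up. Big enough for the three containers at 110 mm spacing.
- dish: black iron candle dish, fixed: flat floor 4 mm above the table and about 70 mm across, rim 96 mm across and 12 mm high. A fixed twig wreath lies round it, 178 mm inside and 238 mm outside diameter, about 35 mm high. Origin: centre of the dish's underside, on the table, z up.
- gift: loose brown-paper gift box with purple ribbon, 75 x 150 x 50 mm high, beyond the work; leave alone. Origin: centre of its underside.
- cone: loose pine cone, 60 mm wide and 55 mm tall, beyond the work; leave alone. Origin: centre of its underside.
- matches: loose matchbox, 36 x 56 x 16 mm high, beyond the work; leave alone. Origin: centre of its underside.

How it is judged:
By the outcome, as a careful person would: the job done as asked, in the order asked, and still so for the second after the job is handed in, with the robot touching nothing.
It also fails if it takes over 144 s, if anything falls off the work surface, if the arm or the gripper's body presses on something with over 40 N, if the wrist force passes 120 N, or if a joint passes its speed limit or range.

## Working session

There is one attempt and no reset: what is moved stays moved. The work goes in short steps, Python scripts to look and compute and a tool call to move; the robot and the scene stay as the last step left them, time stands still between calls to the robot, and variables do not carry over. Pictures are saved under pics/ and viewed, at most 14 in all, crops included, and the job is handed in when it is done.

Besides the shell and the picture viewer there is one more tool, called after "Call:" by a JSON object that holds its "api" and its "payload". carry_out: Moves the arm, as the interface text tells. Its arguments: {"type":"object","properties":{"deltas":{"type":"array"},"force":{"type":"number"}},"required":["deltas"]}

```bash
mkdir -p pics
cat > h.py <<'E'
import numpy as np, cv2
from plant import readout, vision, ctrl, find_in
from scipy.spatial.transform import Rotation as R
def ray(cam,u,v):
    m=vision.camera_model(cam)
    x=(u-m["cx"])/m["fx"]; y=(v-m["cy"])/m["fy"]
    if cam=="wrist":
        s=readout.state(); T=np.eye(4); T[:3,:3]=R.from_rotvec(s["eef_rot"]).as_matrix(); T[:3,3]=s["ee_pos"]
        E=T@np.array(m["tool_from_camera"]); r=np.hypot(x,y)+1e-12
        d=np.array([x/r*np.sin(r),y/r*np.sin(r),np.cos(r)])
    else:
        E=np.array(m["extrinsics"]); d=np.array([x,y,1.])
    return E[:3,3],E[:3,:3]@d
def at(cam,u,v,z):
    o,d=ray(cam,u,v); return o+d*(z-o[2])/d[2]
def proj(cam,P):
    m=vision.camera_model(cam); P=np.atleast_2d(P)
    if cam=="wrist":
        s=readout.state(); T=np.eye(4); T[:3,:3]=R.from_rotvec(s["eef_rot"]).as_matrix(); T[:3,3]=s["ee_pos"]
        E=T@np.array(m["tool_from_camera"])
    else: E=np.array(m["extrinsics"])
    q=(P-E[:3,3])@E[:3,:3]
    if cam=="wrist":
        r=np.hypot(q[:,0],q[:,1])+1e-12; th=np.arctan2(r,q[:,2]); a=q[:,0]/r*th; b=q[:,1]/r*th
    else: a=q[:,0]/q[:,2]; b=q[:,1]/q[:,2]
    return np.c_[m["fx"]*a+m["cx"],m["fy"]*b+m["cy"]]
def snap(cam,f=None):
    im=vision.camera(cam)
    if f: cv2.imwrite("pics/"+f,im[:,:,::-1])
    return im
E
cat > a.py <<'E'
from h import *
np.set_printoptions(precision=4,suppress=True)
s=readout.state();print(s)
Z=dict(mason_mid=.058,tin_mid=.06,pot_mid=.065,candle_mid=.05,tray=.008,mat=.006,dish=.006)
for c in ["scene","side","wrist"]:
    snap(c,c+"0.png"); m=vision.camera_model(c); print(c,m)
    for k in Z:
        for d in find_in(c,k)[:2]:
            u,v=d["point"][0]*560,d["point"][1]*420
            print(c,k,round(d["p"],2),round(u),round(v),at(c,u,v,Z[k]))
E
python3 a.py
```

```text
{'time_s': 0.0, 'joint_positions': array([-0.1785,  0.5285,  1.4339,  0.    ,  1.1814, -0.1785]), 'qd': array([-0.0017,  0.0008, -0.    ,  0.0014, -0.0013,  0.0002]), 'tau': array([ -0.0005, -44.0045, -17.6594,   0.0633,   0.0583,  -0.0002]), 'ee_pos': array([0.6242, 0.0002, 0.2216]), 'eef_rot': array([-2.2202, -2.2201,  0.002 ]), 'wrist_force': array([ 0.8717, -0.2943,  0.1949]), 'wrist_torque': array([-0.0208, -0.0428,  0.0023]), 'gripper_force': 0.0, 'grip_width': 0.08718405500009604}
scene {'fx': 448.2477295652347, 'fy': 448.2477295652347, 'cx': 285.44412074390647, 'cy': 207.94582795742537, 'extrinsics': array([[-0.1644,  0.7222, -0.6719,  1.2584],
       [ 0.9864,  0.1163, -0.1163,  0.0925],
       [-0.0058, -0.6818, -0.7315,  0.7772],
       [ 0.    ,  0.    ,  0.    ,  1.    ]])}
scene tin_mid 0.85 405 181 [0.4706 0.2372 0.06  ]
scene pot_mid 0.62 443 168 [0.4178 0.3258 0.065 ]
scene candle_mid 0.57 433 199 [0.5103 0.3007 0.05  ]
scene tray 0.96 429 218 [0.5295 0.2996 0.008 ]
scene mat 0.74 284 228 [ 0.6111 -0.0221  0.006 ]
scene dish 0.42 433 197 [0.457  0.3147 0.006 ]
side {
[... 391 characters left out ...]
]
side pot_mid 0.57 374 246 [ 0.6975 -0.2924  0.065 ]
side tray 0.64 188 194 [0.4436 0.2974 0.008 ]
side mat 0.65 286 227 [ 0.6109 -0.0309  0.006 ]
side dish 0.56 297 305 [ 0.4611 -0.313   0.006 ]
wrist {'fx': 325.19226210127806, 'fy': 325.19226210127806, 'cx': 283.9822303447207, 'cy': 215.8621011033993, 'tool_from_camera': array([[ 0.0005, -0.9701, -0.2429,  0.0662],
       [ 1.    ,  0.0006, -0.0004, -0.0014],
       [ 0.0006, -0.2429,  0.9701, -0.1611],
       [ 0.    ,  0.    ,  0.    ,  1.    ]])}
wrist mason_mid 0.21 143 8 [0.4704 0.2169 0.058 ]
wrist tin_mid 0.59 144 8 [0.473  0.2152 0.06  ]
wrist tray 0.73 150 24 [0.4578 0.2161 0.008 ]
wrist mat 0.58 274 193 [ 0.6113 -0.0009  0.006 ]
```

View pics/scene0.png

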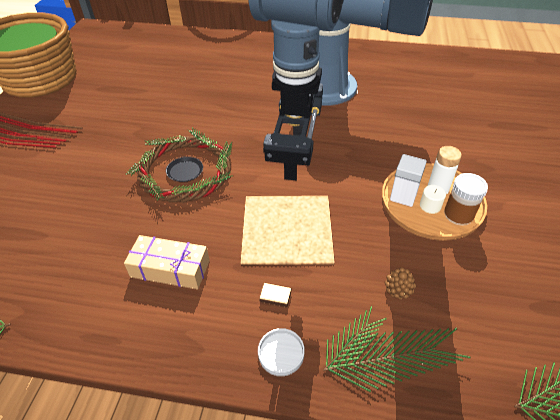

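View pics/side0.png

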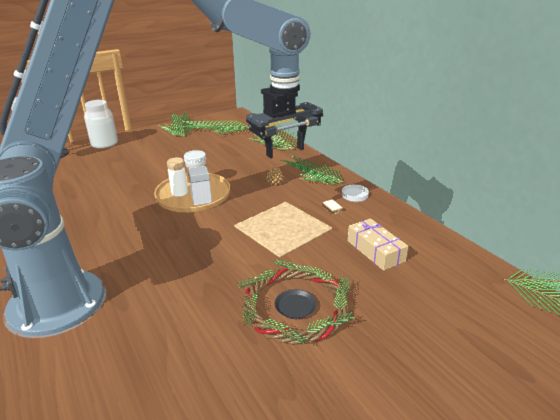

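The scene shows the tin (407,180), pot (447,168), mason (467,198) and candle (432,199) on the tray at (435,200). The dish is at (185,170) and the mat at (287,229). I'll look from close above with the wrist camera.

Call:
{"api": "carry_out", "payload": {"deltas": [[0.025,-0.0145,-0.004,0,-1],[0.025,-0.0145,-0.004,0,-1],[0.025,-0.0145,-0.004,0,-1],[0.025,-0.0145,-0.004,0,-1],[0.025,-0.0145,-0.004,0,-1],[0.025,-0.0145,-0.004,0,-1],[0.025,-0.0145,-0.004,0,-1],[0.025,-0.0145,-0.004,0,-1],[0.025,-0.0145,-0.004,0,-1],[0.025,-0.0145,-0.004,0,-1],[0,0,0,0,-1],[0,0,0,0,-1],[0,0,0,0,-1]]}}

```text
time_s: 2.5
ee_pos: [0.4805, 0.2494, 0.2625]
eef_rot: [2.222, 2.22, -0.0]
wrist_force: [0.7, 0.2, 0.1]
grip_width: 0.0868
gripper_force: 0.0
```

```bash
cat > b.py <<'E'
from h import *
import sys
np.set_printoptions(precision=4,suppress=True)
Z=dict(mason_mid=.108,tin_mid=.112,pot_mid=.122,candle_mid=.053,tray=.008)
f=sys.argv[1]
for c in ["wrist"]:
    im=snap(c,f); print(readout.state()["ee_pos"],readout.state()["eef_rot"])
    for k in Z:
        for d in find_in(c,k)[:2]:
            u,v=d["point"][0]*560,d["point"][1]*420
            print(c,k,round(d["p"],2),round(u),round(v),at(c,u,v,Z[k]))
E
python3 b.py w1.png
```

```text
[0.4806 0.2492 0.2624] [ 2.2225  2.2199 -0.0004]
wrist mason_mid 0.78 309 86 [0.5027 0.3641 0.108 ]
wrist tin_mid 0.74 268 204 [0.4636 0.2496 0.112 ]
wrist pot_mid 0.62 227 127 [0.4267 0.3249 0.122 ]
wrist candle_mid 0.73 291 143 [0.4864 0.3079 0.053 ]
wrist tray 0.85 265 147 [0.4545 0.3021 0.008 ]
```

View pics/w1.png

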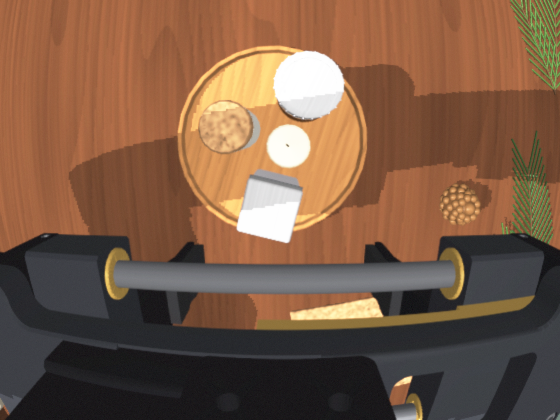

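The wrist view from above is clear: mason lid (309,85), pot top (225,127), candle (288,146), tin top about (270,210), tray ring about (272,138). I'll fit these now.

```bash
cat > c.py <<'E'
from h import *
np.set_printoptions(precision=4,suppress=True)
P={k:at("wrist",u,v,z)[:2] for k,(u,v,z) in dict(mason=(309,85,.108),pot=(225,127,.122),candle=(288.5,146,.053),tin=(270,210,.112)).items()}
for k in P: print(k,P[k],np.linalg.norm(P[k]-P["candle"]))
d=P["mason"]-P["tin"];print("tray yaw(y axis)",np.degrees(np.arctan2(-d[0],d[1])))
print("tin corners",[at("wrist",u,v,.112)[:2] for u,v in [(250,180),(302,190),(291,242),(237,233)]])
im=cv2.imread("pics/w1.png"); big=cv2.resize(im[30:260,160:390],None,fx=2.6,fy=2.6,interpolation=cv2.INTER_CUBIC)
t=np.linspace(0,2*np.pi,80)
def poly(pts,col): 
    q=(proj("wrist",pts)-[160,30]+.5)*2.6; cv2.polylines(big,[np.int32(q*8)],True,col,1,cv2.LINE_AA,3)
for k,r,z in [("mason",.034,.108),("pot",.026,.122),("candle",.025,.053)]:
    poly(np.c_[P[k][0]+r*np.cos(t),P[k][1]+r*np.sin(t),0*t+z],(0,0,255))
for yaw in (11,):
    a=np.radians(yaw+45+90*np.arange(4)); r=.028*2**.5
    for z in (.112,):poly(np.c_[P["tin"][0]+r*np.cos(-a),P["tin"][1]+r*np.sin(-a),0*a+z],(0,0,255))
tr=at("wrist",272.5,138.5,.018)[:2]; print("tray",tr)
poly(np.c_[tr[0]+.122*np.cos(t),tr[1]+.122*np.sin(t),0*t+.018],(0,255,0))
cv2.imwrite("pics/ov1.png",big)
E
python3 c.py
```

```text
mason [0.5028 0.3658] 0.06436107547597096
pot [0.4242 0.325 ] 0.06314363248445938
candle [0.4839 0.3043] 0.0
tin [0.465  0.2436] 0.06359923723641774
tray yaw(y axis) -17.18276384127085
tin corners [array([0.4459, 0.2734]), array([0.4963, 0.2635]), array([0.4858, 0.2104]), array([0.4313, 0.2198])]
tray [0.4645 0.3126]
```

View pics/ov1.png

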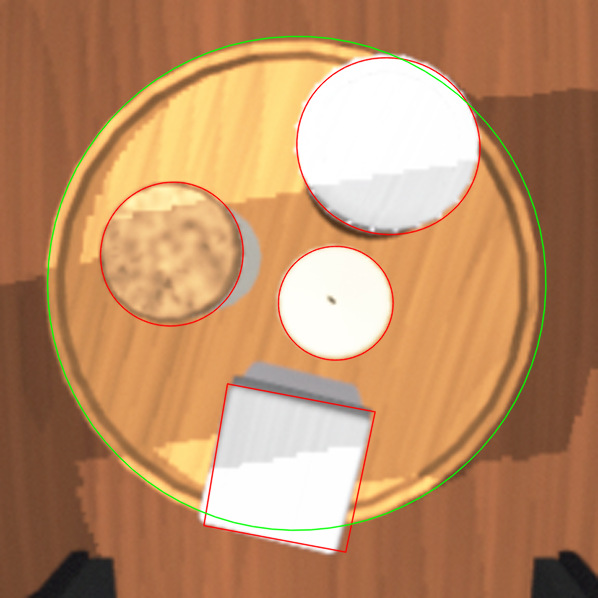

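The overlay fits within about 1 px. Tin yaw is about -11° and tray yaw about -17°. Next are the mat corners, the dish position and a move helper.

```bash
cat > g.py <<'E'
from h import *
import sys
# usage: g.py x y z yaw  -> turn and tool-frame shift (turn first)
def go(x,y,z,yaw):
    s=readout.state(); M=R.from_rotvec(s["eef_rot"]).as_matrix(); now=np.degrees(np.arctan2(M[1,1],M[0,1]))
    a=np.radians(yaw); A=np.array([[-np.sin(a),np.cos(a),0],[np.cos(a),np.sin(a),0],[0,0,-1]])
    d=A@(np.array([x,y,z])-s["ee_pos"])
    print("turn %.1f shift mm"%(now-yaw),np.round(d*1e3,1),"at",np.round(s["ee_pos"],4),"yaw %.1f"%now, "q",np.round(s["joint_positions"],2),"t",s["time_s"],"F",np.round(s["wrist_force"],1),"w %.4f g %.1f"%(s["grip_width"],s["gripper_force"]))
if __name__=="__main__":
    v=list(map(float,sys.argv[1:]))
    for i in range(0,len(v),4): go(*v[i:i+4])
E
python3 - <<'E'
from h import *
np.set_printoptions(precision=4,suppress=True)
im=cv2.imread("pics/scene0.png")
c=[at("scene",u,v,.006)[:2] for u,v in [(245,196),(330,196),(334,264),(241,264)]];print(c,np.mean(c,0))
print("dish",at("scene",185,169,.012),at("side",296,303,.012))
E
python3 g.py .465 .2436 .17 -11 .465 .2436 .063 -11
```

```text
[array([ 0.5266, -0.1329]), array([0.4941, 0.0695]), array([0.6929, 0.0973]), array([ 0.7242, -0.096 ])] [ 0.6095 -0.0155]
dish [ 0.4625 -0.3037  0.012 ] [ 0.4593 -0.3108  0.012 ]
turn 10.9 shift mm [ -8.6 -14.   92.4] at [0.4803 0.2494 0.2624] yaw -0.1 q [ 0.27  0.37  1.59 -0.    1.18  0.27] t 2.8 F [-0.4 -1.3 -0.2] w 0.0871 g 0.0
turn 10.9 shift mm [ -8.6 -14.  199.4] at [0.4803 0.2494 0.2624] yaw -0.1 q [ 0.27  0.37  1.59 -0.    1.18  0.27] t 2.8 F [-0.4 -1.3 -0.2] w 0.0871 g 0.0
```

Call:
{"api": "carry_out", "payload": {"deltas": [[0,0,0,5.5,-1],[0,0,0,5.4,-1],[-0.0043,-0.007,0.02,0,-1],[-0.0043,-0.007,0.03,0,-1],[0,0,0.03,0,-1],[0,0,0.03,0,-1],[0,0,0.03,0,-1],[0,0,0.03,0,-1],[0,0,0.02,0,-1],[0,0,0.009,0,-1],[0,0,0,0,-1],[0,0,0,0,-1],[0,0,0,0,-1]], "force": 15}}

```text
time_s: 4.1
ee_pos: [0.4656, 0.2445, 0.0647]
eef_rot: [2.422, 2.0, 0.004]
wrist_force: [0.4, -0.4, 0.3]
grip_width: 0.0871
gripper_force: 0.0
```

```bash
python3 g.py .465 .2436 .063 -11
```

```text
turn 0.1 shift mm [-1.  -0.4  1.7] at [0.4656 0.2445 0.0647] yaw -10.9 q [0.27 0.64 1.81 0.   0.69 0.46] t 4.1 F [ 0.4 -0.4  0.3] w 0.0871 g 0.0
```

Call:
{"api": "carry_out", "payload": {"deltas": [[0,0,0,0,-0.6],[0,0,0,0,-0.4],[0,0,0,0,-0.3],[0,0,0,0,-0.2],[0,0,0,0,0],[0,0,0,0,0.3],[0,0,0,0,1],[0,0,0,0,1],[0,0,0,0,1]], "force": 15}}

```text
time_s: 5.0
ee_pos: [0.4651, 0.2444, 0.0637]
eef_rot: [2.422, 2.0, 0.002]
wrist_force: [1.7, -0.0, 1.4]
grip_width: 0.0567
gripper_force: 14.7
```

```bash
python3 g.py .549 .0276 .22 -11
```

```text
turn 0.1 shift mm [-196.8  123.7 -156.3] at [0.4651 0.2444 0.0637] yaw -10.9 q [0.27 0.64 1.81 0.   0.69 0.46] t 5.0 F [ 1.7 -0.   1.4] w 0.0567 g 14.7
```

Call:
{"api": "carry_out", "payload": {"deltas": [[0,0,-0.005,0,1],[0,0,-0.01,0,1],[0,0,-0.02,0,1],[0,0,-0.025,0,1],[0,0,-0.02,0,1],[-0.01,0.006,0,0,1],[-0.02,0.013,0,0,1],[-0.025,0.016,0,0,1],[-0.03,0.019,0,0,1],[-0.03,0.019,0,0,1],[-0.03,0.019,0,0,1],[-0.025,0.016,0,0,1],[-0.017,0.01,0,0,1],[-0.01,0.006,0,0,1],[0,0,0,0,1],[0,0,0,0,1],[0,0,0,0,1]]}}

```text
time_s: 6.7
ee_pos: [0.5481, 0.0284, 0.1432]
eef_rot: [-2.42, -2.001, 0.001]
wrist_force: [-0.7, 1.0, -3.2]
grip_width: 0.0562
gripper_force: 14.7
```

```bash
python3 g.py .549 .0276 .063 -11
```

```text
turn 0.2 shift mm [-0.6  1.  80.2] at [0.5481 0.0284 0.1432] yaw -10.8 q [-0.15  0.54  1.7   0.    0.91  0.04] t 6.7 F [-0.7  1.  -3.2] w 0.0562 g 14.7
```

Call:
{"api": "carry_out", "payload": {"deltas": [[0,0,0.01,0,1],[0,0,0.02,0,1],[0,0,0.02,0,1],[0,0,0.015,0,1],[0,0,0.008,0,1],[0,0,0.004,0,1],[0,0,0.002,0,1],[0,0,0.001,0,1],[0,0,0,0,1],[0,0,0,0,1]]}}

```text
time_s: 7.7
ee_pos: [0.5495, 0.0273, 0.0641]
eef_rot: [2.422, 2.0, 0.001]
wrist_force: [0.1, 0.5, -2.3]
grip_width: 0.0568
gripper_force: 14.7
```

Call:
{"api": "carry_out", "payload": {"deltas": [[0,0,0.001,0,1],[0,0,0,0,1],[0,0,0,0,1]]}}

```text
time_s: 8.0
ee_pos: [0.5491, 0.0273, 0.0627]
eef_rot: [2.422, 2.0, 0.0]
wrist_force: [-0.2, 0.0, -2.7]
grip_width: 0.0567
gripper_force: 14.7
```

Call:
{"api": "carry_out", "payload": {"deltas": [[0,0,0.001,0,1],[0,0,0,0,1],[0,0,0,0,1]]}}

```text
time_s: 8.3
ee_pos: [0.5493, 0.0273, 0.0617]
eef_rot: [2.422, 2.0, 0.0]
wrist_force: [-0.5, 0.5, -0.4]
grip_width: 0.0567
gripper_force: 14.8
```

Contact is made, since the weight is off the wrist. I'll release and go to the mason.

Call:
{"api": "carry_out", "payload": {"deltas": [[0,0,0,0,-0.3],[0,0,0,0,-0.4],[0,0,0,0,-0.6],[0,0,0,0,-1],[0,0,0,0,-1],[0,0,0,0,-1],[0,0,-0.015,0,-1],[0,0,-0.03,0,-1],[0,0,-0.04,0,-1],[0,0,-0.04,0,-1],[0,0,0,0,-1],[0,0,0,0,-1]]}}

```text
time_s: 9.5
ee_pos: [0.5495, 0.0273, 0.1876]
eef_rot: [2.421, 1.999, 0.002]
wrist_force: [-0.8, -0.5, -0.6]
grip_width: 0.0868
gripper_force: 0.0
```

```bash
python3 g.py .5028 .3658 .19 -17 .5028 .3658 .061 -17
```

```text
turn 6.1 shift mm [ 310.1 -143.6   -2.4] at [0.5495 0.0273 0.1876] yaw -10.9 q [-0.15  0.47  1.66 -0.    1.01  0.04] t 9.5 F [-0.8 -0.5 -0.6] w 0.0868 g 0.0
turn 6.1 shift mm [ 310.1 -143.6  126.6] at [0.5495 0.0273 0.1876] yaw -10.9 q [-0.15  0.47  1.66 -0.    1.01  0.04] t 9.5 F [-0.8 -0.5 -0.6] w 0.0868 g 0.0
```

Call:
{"api": "carry_out", "payload": {"deltas": [[0,0,0,6.1,-1],[0.0155,-0.0072,0,0,-1],[0.031,-0.0144,0,0,-1],[0.031,-0.0144,0,0,-1],[0.031,-0.0144,0,0,-1],[0.031,-0.0144,0,0,-1],[0.031,-0.0144,0,0,-1],[0.031,-0.0144,0,0,-1],[0.031,-0.0144,0,0,-1],[0.031,-0.0144,0,0,-1],[0.031,-0.0144,0,0,-1],[0.0155,-0.0072,0,0,-1],[0,0,0,0,-1],[0,0,0,0,-1]]}}

```text
time_s: 10.9
ee_pos: [0.5015, 0.3648, 0.1854]
eef_rot: [2.525, 1.869, -0.004]
wrist_force: [0.3, 0.5, 0.4]
grip_width: 0.0869
gripper_force: 0.0
```

```bash
python3 g.py .5028 .3658 .061 -17; python3 b.py w2.png | grep mason
```

```text
turn 0.0 shift mm [  1.4   0.9 124.4] at [0.5015 0.3648 0.1854] yaw -17.0 q [ 0.45  0.56  1.48 -0.    1.1   0.75] t 10.9 F [0.3 0.5 0.4] w 0.0869 g 0.0
wrist mason_mid 0.77 285 216 [0.5032 0.37   0.108 ]
wrist mason_mid 0.29 403 389 [0.5671 0.1547 0.108 ]
```

Call:
{"api": "carry_out", "payload": {"deltas": [[0.0007,0.0005,0.015,0,-1],[0.0007,0.0005,0.025,0,-1],[0,0,0.03,0,-1],[0,0,0.025,0,-1],[0,0,0.02,0,-1],[0,0,0.01,0,-1],[0,0,0,0,-0.8],[0,0,0,0,-0.7],[0,0,0,0,-0.6],[0,0,0,0,-0.5],[0,0,0,0,-0.3],[0,0,0,0,0.2],[0,0,0,0,1],[0,0,0,0,1],[0,0,0,0,1]], "force": 20}}

```text
time_s: 12.7
ee_pos: [0.5046, 0.3673, 0.0629]
eef_rot: [2.525, 1.868, 0.004]
wrist_force: [0.8, -0.7, 5.5]
grip_width: 0.0674
gripper_force: 20.0
```

```bash
python3 g.py .5644 -.0772 .22 -17 .6614 -.009 .22 -17
```

```text
turn -0.0 shift mm [-407.6  187.1 -157.1] at [0.5046 0.3673 0.0629] yaw -17.0 q [ 0.45  0.73  1.56 -0.    0.85  0.75] t 12.7 F [ 0.8 -0.7  5.5] w 0.0674 g 20.0
turn -0.0 shift mm [-314.   260.  -157.1] at [0.5046 0.3673 0.0629] yaw -17.0 q [ 0.45  0.73  1.56 -0.    0.85  0.75] t 12.7 F [ 0.8 -0.7  5.5] w 0.0674 g 20.0
```

Call:
{"api": "carry_out", "payload": {"deltas": [[0,0,-0.005,0,1],[0,0,-0.01,0,1],[0,0,-0.02,0,1],[0,0,-0.03,0,1],[0,0,-0.03,0,1],[0,0,-0.03,0,1],[0,0,-0.015,0,1],[-0.01,0.008,0,0,1],[-0.02,0.017,0,0,1],[-0.03,0.025,0,0,1],[-0.034,0.028,0,0,1],[-0.034,0.028,0,0,1],[-0.034,0.028,0,0,1],[-0.034,0.028,0,0,1],[-0.034,0.028,0,0,1],[-0.03,0.025,0,0,1],[-0.028,0.023,0,0,1],[-0.018,0.015,0,0,1],[-0.008,0.007,0,0,1],[0,0,0,0,1]]}}

```text
time_s: 14.7
ee_pos: [0.6596, -0.0111, 0.1999]
eef_rot: [-2.526, -1.864, 0.003]
wrist_force: [0.6, 0.9, -3.2]
grip_width: 0.0678
gripper_force: 20.0
```

Call:
{"api": "carry_out", "payload": {"deltas": [[0,0,0,0,1],[0,0,0,0,1]]}}

```text
time_s: 14.9
ee_pos: [0.6592, -0.0077, 0.2011]
eef_rot: [-2.522, -1.87, 0.002]
wrist_force: [-0.0, 0.1, -4.3]
grip_width: 0.0677
gripper_force: 20.0
```

```bash
python3 g.py .6614 -.009 .063 -17
```

```text
turn 0.1 shift mm [ -0.6   2.5 138.1] at [ 0.6592 -0.0077  0.2011] yaw -16.9 q [-0.18  0.6   1.36  0.    1.19  0.11] t 14.9 F [-0.   0.1 -4.3] w 0.0677 g 20.0
```

Call:
{"api": "carry_out", "payload": {"deltas": [[0,0.0025,0.01,0,1],[0,0,0.025,0,1],[0,0,0.035,0,1],[0,0,0.03,0,1],[0,0,0.018,0,1],[0,0,0.01,0,1],[0,0,0.005,0,1],[0,0,0.002,0,1],[0,0,0,0,1],[0,0,0,0,1],[0,0,0,0,1]]}}

```text
time_s: 16.0
ee_pos: [0.6633, -0.0102, 0.0676]
eef_rot: [2.524, 1.868, 0.002]
wrist_force: [-0.2, -0.3, -2.6]
grip_width: 0.0677
gripper_force: 20.0
```

Call:
{"api": "carry_out", "payload": {"deltas": [[0,0,0.0015,0,1],[0,0,0,0,1],[0,0,0,0,1]]}}

```text
time_s: 16.3
ee_pos: [0.6626, -0.0101, 0.0651]
eef_rot: [-2.525, -1.869, 0.0]
wrist_force: [0.9, 0.2, -3.3]
grip_width: 0.0677
gripper_force: 20.0
```

Call:
{"api": "carry_out", "payload": {"deltas": [[0,0,0.001,0,1],[0,0,0,0,1],[0,0,0,0,1]]}}

```text
time_s: 16.6
ee_pos: [0.6626, -0.0101, 0.0639]
eef_rot: [-2.525, -1.869, 0.0]
wrist_force: [-0.1, 1.2, -3.2]
grip_width: 0.0675
gripper_force: 20.0
```

Call:
{"api": "carry_out", "payload": {"deltas": [[0,0,0.001,0,1],[0,0,0,0,1],[0,0,0,0,1]]}}

```text
time_s: 16.9
ee_pos: [0.6626, -0.0101, 0.0629]
eef_rot: [-2.525, -1.869, 0.0]
wrist_force: [-0.4, -1.2, -3.2]
grip_width: 0.0676
gripper_force: 20.0
```

Call:
{"api": "carry_out", "payload": {"deltas": [[0,0,0.001,0,1],[0,0,0,0,1],[0,0,0,0,1]]}}

```text
time_s: 17.2
ee_pos: [0.6626, -0.0101, 0.062]
eef_rot: [-2.525, -1.869, 0.0]
wrist_force: [-0.9, 1.2, -3.3]
grip_width: 0.0678
gripper_force: 20.0
```

Call:
{"api": "carry_out", "payload": {"deltas": [[0,0,0.001,0,1],[0,0,0,0,1],[0,0,0,0,1]]}}

```text
time_s: 17.5
ee_pos: [0.6626, -0.0101, 0.061]
eef_rot: [-2.525, -1.869, 0.0]
wrist_force: [-0.6, 0.3, -2.8]
grip_width: 0.0677
gripper_force: 20.0
```

Call:
{"api": "carry_out", "payload": {"deltas": [[0,0,0.001,0,1],[0,0,0,0,1],[0,0,0,0,1]]}}

```text
time_s: 17.8
ee_pos: [0.6627, -0.0102, 0.0608]
eef_rot: [2.525, 1.869, 0.0]
wrist_force: [-1.8, -0.5, 4.7]
grip_width: 0.0677
gripper_force: 20.0
```

Call:
{"api": "carry_out", "payload": {"deltas": [[0,0,0,0,-0.6],[0,0,0,0,-0.7],[0,0,0,0,-1],[0,0,0,0,-1],[0,0,0,0,-1],[0,0,-0.015,0,-1],[0,0,-0.03,0,-1],[0,0,-0.04,0,-1],[0,0,-0.04,0,-1],[0,0,-0.015,0,-1],[0,0,0,-8.2,-1],[0,0,0,-8.2,-1],[0,0,0,-8.2,-1],[0,0,0,-8.2,-1],[0,0,0,-8.2,-1],[0,0,0,-8.2,-1],[0,0,0,-8.2,-1],[0,0,0,-8.2,-1],[0,0,0,-8.2,-1],[0,0,0,-8.2,-1]]}}

```text
time_s: 19.8
ee_pos: [0.6628, -0.0101, 0.2013]
eef_rot: [0.671, 3.068, 0.0]
wrist_force: [-0.2, -0.7, -0.9]
grip_width: 0.0871
gripper_force: 0.0
```

Call:
{"api": "carry_out", "payload": {"deltas": [[0,0,0,-8,-1],[0,0,0,0,-1]]}}

```text
time_s: 20.0
ee_pos: [0.6628, -0.0101, 0.2012]
eef_rot: [0.465, 3.106, -0.0]
wrist_force: [-1.3, -0.3, 0.6]
grip_width: 0.0873
gripper_force: 0.0
```

```bash
python3 g.py .4242 .325 .2 73 ; python3 -c "
from h import *
snap('scene','s2.png')"
```

```text
turn -0.0 shift mm [326.2 250.7   1.2] at [ 0.6628 -0.0101  0.2012] yaw 73.0 q [-0.18  0.6   1.35  0.    1.19 -1.46] t 20.0 F [-1.3 -0.3  0.6] w 0.0873 g 0.0
```

View pics/s2.png

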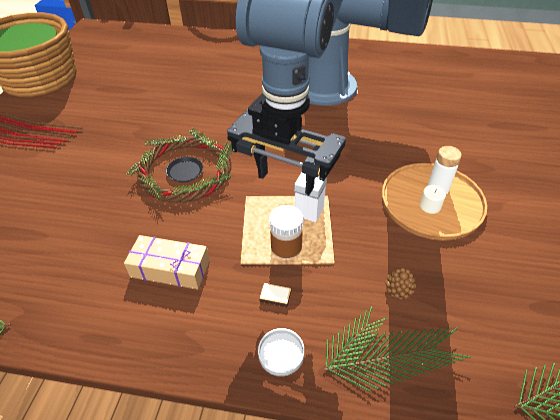

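The tin and mason stand on the mat at (310,200) and (286,232), and the pot and candle are still on the tray. Next is the pot.

Call:
{"api": "carry_out", "payload": {"deltas": [[0.015,0.0115,0,0,-1],[0.028,0.0215,0,0,-1],[0.03,0.023,0,0,-1],[0.03,0.023,0,0,-1],[0.03,0.023,0,0,-1],[0.03,0.023,0,0,-1],[0.03,0.023,0,0,-1],[0.03,0.023,0,0,-1],[0.03,0.023,0,0,-1],[0.03,0.023,0,0,-1],[0.028,0.0215,0,0,-1],[0.015,0.0115,0,0,-1],[0,0,0,0,-1],[0,0,0,0,-1]]}}

```text
time_s: 21.45
ee_pos: [0.4242, 0.3244, 0.2005]
eef_rot: [0.465, 3.106, 0.0]
wrist_force: [0.3, -0.5, 0.5]
grip_width: 0.0876
gripper_force: 0.0
```

```bash
python3 g.py .4242 .325 .068 73;python3 b.py w3.png | grep pot
```

```text
turn -0.0 shift mm [1.000e-01 5.000e-01 1.325e+02] at [0.4242 0.3244 0.2005] yaw 73.0 q [ 0.44  0.43  1.69 -0.    1.02 -0.83] t 21.45 F [ 0.3 -0.5  0.5] w 0.0876 g 0.0
wrist pot_mid 0.94 286 216 [0.4179 0.3268 0.122 ]
```

Call:
{"api": "carry_out", "payload": {"deltas": [[0,0.0005,0.015,0,-1],[0,0,0.03,0,-1],[0,0,0.03,0,-1],[0,0,0.03,0,-1],[0,0,0.02,0,-1],[0,0,0.012,0,-1],[0,0,0,0,-1],[0,0,0,0,-0.6],[0,0,0,0,-0.4],[0,0,0,0,-0.3],[0,0,0,0,-0.2],[0,0,0,0,-0.1],[0,0,0,0,0.2],[0,0,0,0,1],[0,0,0,0,1],[0,0,0,0,1]], "force": 20}}

```text
time_s: 23.35
ee_pos: [0.4244, 0.325, 0.0634]
eef_rot: [0.464, 3.106, 0.001]
wrist_force: [0.0, 1.2, 5.1]
grip_width: 0.0516
gripper_force: 20.0
```

```bash
python3 g.py .5644 -.0772 .20 73
```

```text
turn 0.0 shift mm [-251.5 -343.7 -136.6] at [0.4244 0.325  0.0634] yaw 73.0 q [ 0.44  0.65  1.79  0.    0.7  -0.83] t 23.35 F [0.  1.2 5.1] w 0.0516 g 20.0
```

Call:
{"api": "carry_out", "payload": {"deltas": [[0,0,-0.005,0,1],[0,0,-0.015,0,1],[0,0,-0.03,0,1],[0,0,-0.04,0,1],[0,0,-0.04,0,1],[0,0,-0.02,0,1],[-0.01,-0.0137,0,0,1],[-0.018,-0.0246,0,0,1],[-0.022,-0.0301,0,0,1],[-0.024,-0.0328,0,0,1],[-0.024,-0.0328,0,0,1],[-0.024,-0.0328,0,0,1],[-0.024,-0.0328,0,0,1],[-0.024,-0.0328,0,0,1],[-0.024,-0.0328,0,0,1],[-0.022,-0.0301,0,0,1],[-0.018,-0.0246,0,0,1],[-0.012,-0.0164,0,0,1],[-0.0055,-0.0075,0,0,1],[0,0,0,0,1]]}}

```text
time_s: 25.35
ee_pos: [0.5639, -0.0779, 0.2125]
eef_rot: [-0.466, -3.106, -0.001]
wrist_force: [0.2, 0.7, -2.7]
grip_width: 0.0517
gripper_force: 20.0
```

Call:
{"api": "carry_out", "payload": {"deltas": [[0,0,0,0,1],[0,0,0,0,1]]}}

```text
time_s: 25.55
ee_pos: [0.5633, -0.0759, 0.2129]
eef_rot: [-0.462, -3.106, -0.001]
wrist_force: [-0.7, -0.5, -2.0]
grip_width: 0.0519
gripper_force: 20.0
```

```bash
python3 g.py .5644 -.0772 .063 73
```

```text
turn 0.1 shift mm [ -1.4  -1.  149.9] at [ 0.5633 -0.0759  0.2129] yaw 73.1 q [-0.33  0.46  1.59  0.    1.09 -1.61] t 25.55 F [-0.7 -0.5 -2. ] w 0.0519 g 20.0
```

Call:
{"api": "carry_out", "payload": {"deltas": [[0,0,0.01,0,1],[0,0,0.025,0,1],[0,0,0.035,0,1],[0,0,0.035,0,1],[0,0,0.022,0,1],[0,0,0.012,0,1],[0,0,0.006,0,1],[0,0,0.003,0,1],[0,0,0,0,1],[0,0,0,0,1],[0,0,0.001,0,1],[0,0,0,0,1],[0,0,0,0,1]]}}

```text
time_s: 26.85
ee_pos: [0.5643, -0.0776, 0.0644]
eef_rot: [0.464, 3.106, -0.0]
wrist_force: [0.1, -0.4, -3.2]
grip_width: 0.0515
gripper_force: 20.0
```

Call:
{"api": "carry_out", "payload": {"deltas": [[0,0,0.001,0,1],[0,0,0,0,1],[0,0,0,0,1]]}}

```text
time_s: 27.15
ee_pos: [0.564, -0.0775, 0.063]
eef_rot: [-0.464, -3.107, 0.0]
wrist_force: [0.8, 0.9, -1.2]
grip_width: 0.0521
gripper_force: 20.0
```

Call:
{"api": "carry_out", "payload": {"deltas": [[0,0,0.001,0,1],[0,0,0,0,1],[0,0,0,0,1]]}}

```text
time_s: 27.45
ee_pos: [0.5641, -0.0775, 0.062]
eef_rot: [-0.464, -3.107, -0.0]
wrist_force: [-0.5, 0.4, -2.9]
grip_width: 0.0517
gripper_force: 20.0
```

Call:
{"api": "carry_out", "payload": {"deltas": [[0,0,0.001,0,1],[0,0,0,0,1],[0,0,0,0,1]]}}

```text
time_s: 27.75
ee_pos: [0.5642, -0.0775, 0.0615]
eef_rot: [0.464, 3.107, -0.0]
wrist_force: [-1.3, 0.8, 2.9]
grip_width: 0.0518
gripper_force: 20.0
```

Call:
{"api": "carry_out", "payload": {"deltas": [[0,0,0,0,-0.25],[0,0,0,0,-0.4],[0,0,0,0,-0.7],[0,0,0,0,-1],[0,0,0,0,-1],[0,0,-0.015,0,-1],[0,0,-0.03,0,-1],[0,0,-0.04,0,-1],[0,0,-0.04,0,-1],[0,0,-0.015,0,-1],[0,0,0,0,-1],[0,0,0,0,-1]]}}

```text
time_s: 28.95
ee_pos: [0.5636, -0.0773, 0.2006]
eef_rot: [-0.464, -3.106, -0.0]
wrist_force: [0.4, 0.1, 1.0]
grip_width: 0.0868
gripper_force: 0.0
```

```bash
python3 g.py .4839 .3043 .20 73
```

```text
turn 0.0 shift mm [187.8 341.7   0.6] at [ 0.5636 -0.0773  0.2006] yaw 73.0 q [-0.33  0.48  1.6  -0.    1.06 -1.61] t 28.95 F [0.4 0.1 1. ] w 0.0868 g 0.0
```

Call:
{"api": "carry_out", "payload": {"deltas": [[0.0079,0.0142,0,0,-1],[0.0157,0.0285,0,0,-1],[0.0164,0.0299,0,0,-1],[0.0164,0.0299,0,0,-1],[0.0164,0.0299,0,0,-1],[0.0164,0.0299,0,0,-1],[0.0164,0.0299,0,0,-1],[0.0164,0.0299,0,0,-1],[0.0164,0.0299,0,0,-1],[0.0164,0.0299,0,0,-1],[0.0164,0.0299,0,0,-1],[0.0112,0.0202,0,0,-1],[0.0056,0.0102,0,0,-1],[0,0,0,0,-1],[0,0,0,0,-1]]}}

```text
time_s: 30.45
ee_pos: [0.4837, 0.3041, 0.2002]
eef_rot: [-0.463, -3.106, 0.002]
wrist_force: [-0.6, -0.1, 0.6]
grip_width: 0.0872
gripper_force: 0.0
```

```bash
python3 g.py .4839 .3043 .022 73;python3 b.py w4.png | grep -E "candle|tray"
```

```text
turn 0.0 shift mm [-1.000e-01  2.000e-01  1.782e+02] at [0.4837 0.3041 0.2002] yaw 73.0 q [ 0.37  0.48  1.59 -0.    1.07 -0.91] t 30.45 F [-0.6 -0.1  0.6] w 0.0872 g 0.0
wrist candle_mid 0.82 285 201 [0.4799 0.3058 0.053 ]
wrist tray 0.96 286 162 [0.4474 0.317  0.008 ]
```

View pics/w4.png

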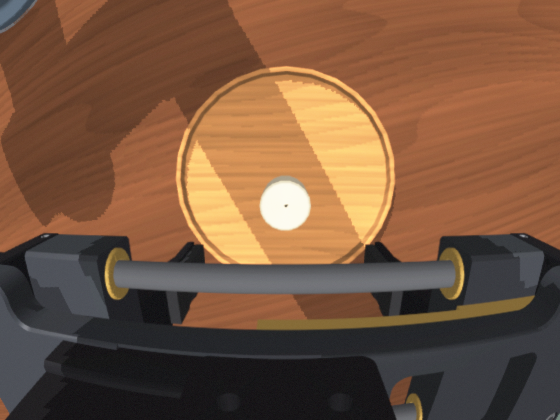

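The candle stands upright at (286,205), centred between the fingers, so I descend.

Call:
{"api": "carry_out", "payload": {"deltas": [[0,0,0.015,0,-1],[0,0,0.03,0,-1],[0,0,0.035,0,-1],[0,0,0.035,0,-1],[0,0,0.03,0,-1],[0,0,0.018,0,-1],[0,0,0.01,0,-1],[0,0,0.005,0,-1],[0,0,0,0,-1],[0,0,0,0,-0.6],[0,0,0,0,-0.4],[0,0,0,0,-0.25],[0,0,0,0,-0.15],[0,0,0,0,-0.05],[0,0,0,0,0.2],[0,0,0,0,1],[0,0,0,0,1],[0,0,0,0,1]], "force": 10}}

```text
time_s: 32.55
ee_pos: [0.4844, 0.3048, 0.0232]
eef_rot: [0.464, 3.107, 0.0]
wrist_force: [-0.2, 0.1, 3.0]
grip_width: 0.0493
gripper_force: 10.0
```

```bash
python3 g.py .4839 .3043 .2 73 .46 -.20 .2 73
```

```text
turn 0.0 shift mm [   0.4   -0.6 -176.8] at [0.4844 0.3048 0.0232] yaw 73.0 q [ 0.37  0.75  1.7   0.    0.69 -0.91] t 32.55 F [-0.2  0.1  3. ] w 0.0493 g 10.0
turn 0.0 shift mm [-124.2 -489.9 -176.8] at [0.4844 0.3048 0.0232] yaw 73.0 q [ 0.37  0.75  1.7   0.    0.69 -0.91] t 32.55 F [-0.2  0.1  3. ] w 0.0493 g 10.0
```

Call:
{"api": "carry_out", "payload": {"deltas": [[0,0,-0.005,0,1],[0,0,-0.015,0,1],[0,0,-0.03,0,1],[0,0,-0.04,0,1],[0,0,-0.04,0,1],[0,0,-0.03,0,1],[0,0,-0.017,0,1],[-0.006,-0.016,0,0,1],[-0.01,-0.027,0,0,1],[-0.0125,-0.034,0,0,1],[-0.0125,-0.034,0,0,1],[-0.0125,-0.034,0,0,1],[-0.0125,-0.034,0,0,1],[-0.0125,-0.034,0,0,1],[-0.0125,-0.034,0,0,1],[-0.0125,-0.034,0,0,1],[-0.0125,-0.034,0,0,1],[-0.0125,-0.034,0,0,1],[-0.0125,-0.034,0,0,1],[-0.0125,-0.034,0,0,1]]}}

```text
time_s: 34.55
ee_pos: [0.5073, -0.1408, 0.199]
eef_rot: [-0.465, -3.104, -0.001]
wrist_force: [0.7, 1.6, -1.7]
grip_width: 0.0498
gripper_force: 10.0
```

Call:
{"api": "carry_out", "payload": {"deltas": [[-0.0125,-0.034,0,0,1],[-0.0125,-0.034,0,0,1],[-0.0125,-0.034,0,0,1],[-0.0125,-0.034,0,0,1],[-0.008,-0.022,0,0,1],[-0.005,-0.012,0,0,1],[0,0,0,0,1],[0,0,0,0,1],[0,0,0,0,1]]}}

```text
time_s: 35.45
ee_pos: [0.5193, -0.3182, 0.1997]
eef_rot: [-0.462, -3.106, -0.002]
wrist_force: [-0.1, 0.2, -1.1]
grip_width: 0.0499
gripper_force: 10.0
```

Run:
```python
from h import *
snap("wrist","w5.png"); s=readout.state(); print(s["ee_pos"],s["joint_positions"],s["wrist_force"],s["gripper_force"],s["grip_width"])
for d in find_in("wrist","dish"): u,v=d["point"][0]*560,d["point"][1]*420;print(d["p"],u,v,at("wrist",u,v,.012))
```

```text
[ 0.51947479 -0.31824066  0.19990627] [-7.32995179e-01  5.32419002e-01  1.49607570e+00  2.61677844e-04
  1.11457001e+00 -2.00866501e+00] [ 0.46100754 -0.10830602 -1.47152042] 10.000063756015152 0.049921393027425605
0.8 275.52 130.41 [ 0.44637538 -0.30570403  0.012     ]
```

View pics/w5.png

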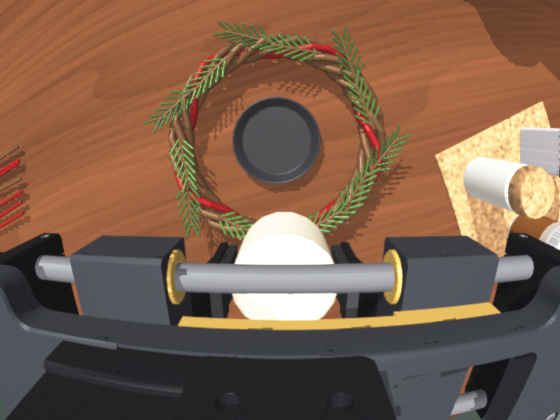

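The dish rim spans columns 233–320 and rows 97–185, so its centre is (276.5,140.5). The candle is held straight at (284,265).

Run:
```python
from h import *
from g import go
p=at("wrist",276.5,140.5,.012);print(p, [np.linalg.norm(at("wrist",*q,.012)-p) for q in [(233,140),(320,140),(277,97),(277,185)]])
go(p[0],p[1],.02,73)
```

```text
[ 0.45704921 -0.30787523  0.012     ] [np.float64(0.0467514567117642), np.float64(0.04646097241884485), np.float64(0.046942466816779146), np.float64(0.04819027535231841)]
turn 0.1 shift mm [ 63.   -8.2 180.1] at [ 0.5197 -0.3184  0.2001] yaw 73.1 q [-0.73  0.53  1.5   0.    1.11 -2.01] t 35.55 F [-0.2 -0.6 -0.3] w 0.0495 g 10.0
```

Call:
{"api": "carry_out", "payload": {"deltas": [[0.01,-0.0013,0,0,1],[0.02,-0.0026,0,0,1],[0.02,-0.0026,0,0,1],[0.013,-0.0017,0,0,1],[0,0,0.015,0,1],[0,0,0.03,0,1],[0,0,0.035,0,1],[0,0,0.035,0,1],[0,0,0.03,0,1],[0,0,0.015,0,1],[0,0,0.009,0,1],[0,0,0.004,0,1],[0,0,0,0,1],[0,0,0,0,1],[0,0,0,0,1]]}}

```text
time_s: 37.05
ee_pos: [0.4577, -0.3099, 0.0281]
eef_rot: [0.464, 3.105, -0.002]
wrist_force: [0.8, 1.0, -0.1]
grip_width: 0.0501
gripper_force: 10.0
```

```bash
python3 g.py .457 -.3079 .0192 73
```

```text
turn 0.0 shift mm [1.3 1.7 8.9] at [ 0.4577 -0.3099  0.0281] yaw 73.0 q [-0.8   0.73  1.75  0.    0.66 -2.07] t 37.05 F [ 0.8  1.  -0.1] w 0.0501 g 10.0
```

Call:
{"api": "carry_out", "payload": {"deltas": [[0.0013,0.0017,0.003,0,1],[0,0,0.002,0,1],[0,0,0.001,0,1],[0,0,0,0,1],[0,0,0,0,1]]}}

```text
time_s: 37.55
ee_pos: [0.4564, -0.3074, 0.021]
eef_rot: [-0.464, -3.107, -0.0]
wrist_force: [0.4, 0.8, -1.7]
grip_width: 0.05
gripper_force: 10.0
```

Call:
{"api": "carry_out", "payload": {"deltas": [[0,0,0.001,0,1],[0,0,0,0,1],[0,0,0,0,1]]}}

```text
time_s: 37.85
ee_pos: [0.4564, -0.3074, 0.02]
eef_rot: [-0.464, -3.107, -0.0]
wrist_force: [-0.3, -0.3, -0.1]
grip_width: 0.0497
gripper_force: 10.0
```

Call:
{"api": "carry_out", "payload": {"deltas": [[0,0,0.001,0,1],[0,0,0,0,1],[0,0,0,0,1]]}}

```text
time_s: 38.15
ee_pos: [0.4565, -0.3075, 0.0193]
eef_rot: [0.464, 3.107, -0.0]
wrist_force: [-0.6, -0.3, 1.6]
grip_width: 0.0494
gripper_force: 10.0
```

Call:
{"api": "carry_out", "payload": {"deltas": [[0,0,0.0005,0,1],[0,0,0,0,1],[0,0,0,0,1]]}}

```text
time_s: 38.45
ee_pos: [0.4565, -0.3075, 0.0192]
eef_rot: [0.464, 3.107, -0.0]
wrist_force: [-0.7, 1.0, 5.1]
grip_width: 0.0498
gripper_force: 10.0
```

Call:
{"api": "carry_out", "payload": {"deltas": [[0,0,0,0,-0.2],[0,0,0,0,-0.3],[0,0,0,0,-0.6],[0,0,0,0,-1],[0,0,0,0,-1],[0,0,-0.01,0,-1],[0,0,-0.03,0,-1],[0,0,-0.045,0,-1],[0,0,-0.045,0,-1],[0,0,-0.04,0,-1],[0,0,-0.01,0,-1],[0,0,0,0,-1],[0,0,0,0,-1]]}}

```text
time_s: 39.75
ee_pos: [0.4557, -0.3066, 0.1978]
eef_rot: [-0.464, -3.106, -0.002]
wrist_force: [-0.2, -0.1, -0.8]
grip_width: 0.0871
gripper_force: 0.0
```

Run:
```python
from h import *
from g import go
snap("wrist","w6.png"); 
for d in find_in("wrist","candle_mid"): u,v=d["point"][0]*560,d["point"][1]*420;print(d["p"],u,v,at("wrist",u,v,.049))
go(.5642,-.0775,.2,73)
```

```text
0.78 283.192 200.382 [ 0.44910485 -0.30513393  0.049     ]
turn -0.0 shift mm [-37.2 250.7  -3.4] at [ 0.4553 -0.3063  0.1966] yaw 73.0 q [-0.8   0.46  1.65  0.    1.04 -2.07] t 39.85 F [ 1.3 -0.4 -0.4] w 0.0871 g 0.0
```

View pics/w6.png

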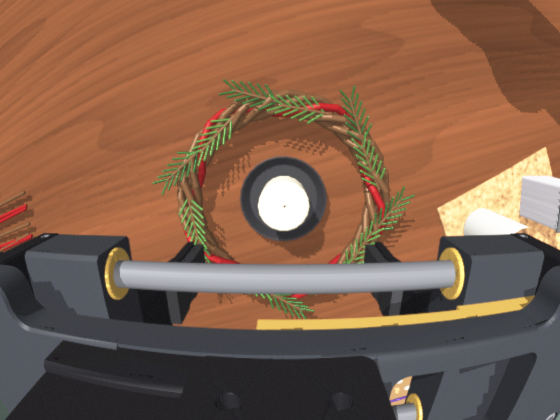

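The candle stands upright in the dish: candle (284,204), rim centre (284,198), which matches the expected parallax. Now the pot.

Call:
{"api": "carry_out", "payload": {"deltas": [[-0.0019,0.0125,-0.0034,0,-1],[-0.0041,0.0279,0,0,-1],[-0.0045,0.0303,0,0,-1],[-0.0045,0.0303,0,0,-1],[-0.0045,0.0303,0,0,-1],[-0.0045,0.0303,0,0,-1],[-0.0045,0.0303,0,0,-1],[-0.0045,0.0303,0,0,-1],[-0.0031,0.0203,0,0,-1],[-0.0011,0.0082,0,0,-1],[0,0,0,0,-1],[0,0,0,0,-1],[0,0,0,0,-1]]}}

```text
time_s: 41.15
ee_pos: [0.5648, -0.0794, 0.2017]
eef_rot: [-0.466, -3.106, 0.0]
wrist_force: [0.3, 0.9, 0.2]
grip_width: 0.0872
gripper_force: 0.0
```

```bash
python3 g.py .5642 -.0775 .0615 73
```

```text
turn -0.1 shift mm [  1.2   1.6 140.2] at [ 0.5648 -0.0794  0.2017] yaw 72.9 q [-0.34  0.48  1.59 -0.    1.07 -1.61] t 41.15 F [0.3 0.9 0.2] w 0.0872 g 0.0
```

Call:
{"api": "carry_out", "payload": {"deltas": [[0.0012,0.0016,0.015,0,-1],[0,0,0.03,0,-1],[0,0,0.035,0,-1],[0,0,0.03,0,-1],[0,0,0.018,0,-1],[0,0,0.011,0,-1],[0,0,0,0,-1],[0,0,0,0,-1],[0,0,0,0,-1]]}}

```text
time_s: 42.05
ee_pos: [0.5655, -0.0772, 0.0642]
eef_rot: [0.464, 3.105, -0.001]
wrist_force: [-0.3, 0.3, -0.2]
grip_width: 0.0868
gripper_force: 0.0
```

```bash
python3 g.py .5642 -.0775 .0615 73
```

```text
turn -0.0 shift mm [ 1.2 -0.7  2.7] at [ 0.5655 -0.0772  0.0642] yaw 73.0 q [-0.33  0.68  1.7  -0.    0.76 -1.61] t 42.05 F [-0.3  0.3 -0.2] w 0.0868 g 0.0
```

Call:
{"api": "carry_out", "payload": {"deltas": [[0.001,-0.0007,0.0015,0,-0.6],[0,0,0,0,-0.4],[0,0,0,0,-0.3],[0,0,0,0,-0.2],[0,0,0,0,-0.1],[0,0,0,0,0.2],[0,0,0,0,1],[0,0,0,0,1],[0,0,0,0,1]], "force": 20}}

```text
time_s: 42.95
ee_pos: [0.5635, -0.077, 0.0615]
eef_rot: [0.464, 3.107, -0.0]
wrist_force: [-1.0, 0.2, 0.8]
grip_width: 0.052
gripper_force: 20.0
```

```bash
python3 g.py .4244 .325 .2 73
```

```text
turn 0.0 shift mm [ 250.5  343.8 -138.5] at [ 0.5635 -0.077   0.0615] yaw 73.0 q [-0.33  0.68  1.7   0.    0.76 -1.61] t 42.95 F [-1.   0.2  0.8] w 0.0520 g 20.0
```

Call:
{"api": "carry_out", "payload": {"deltas": [[0,0,-0.005,0,1],[0,0,-0.015,0,1],[0,0,-0.03,0,1],[0,0,-0.04,0,1],[0,0,-0.04,0,1],[0,0,-0.02,0,1],[0.01,0.0137,0,0,1],[0.018,0.0246,0,0,1],[0.022,0.0301,0,0,1],[0.024,0.0328,0,0,1],[0.024,0.0328,0,0,1],[0.024,0.0328,0,0,1],[0.024,0.0328,0,0,1],[0.024,0.0328,0,0,1],[0.024,0.0328,0,0,1],[0.022,0.0301,0,0,1],[0.018,0.0246,0,0,1],[0.0115,0.0164,0,0,1],[0.005,0.0075,0,0,1],[0,0,0,0,1]]}}

```text
time_s: 44.95
ee_pos: [0.4223, 0.3256, 0.21]
eef_rot: [-0.46, -3.105, 0.003]
wrist_force: [0.2, 0.1, -0.9]
grip_width: 0.0517
gripper_force: 20.0
```

Call:
{"api": "carry_out", "payload": {"deltas": [[0,0,0.01,0,1],[0,0,0.025,0,1],[0,0,0.035,0,1],[0,0,0.03,0,1],[0,0,0.02,0,1],[0,0,0.008,0,1],[0,0,0,0,1],[0,0,0,0,1],[0,0,0,0,1]]}}

```text
time_s: 45.85
ee_pos: [0.4254, 0.3252, 0.0845]
eef_rot: [0.465, 3.105, 0.002]
wrist_force: [0.2, 0.1, -1.8]
grip_width: 0.0515
gripper_force: 20.0
```

```bash
python3 g.py .4244 .325 .0635 73
```

```text
turn -0.0 shift mm [ 0.9 -0.5 21. ] at [0.4254 0.3252 0.0845] yaw 73.0 q [ 0.44  0.62  1.78 -0.    0.75 -0.83] t 45.85 F [ 0.2  0.1 -1.8] w 0.0515 g 20.0
```

Call:
{"api": "carry_out", "payload": {"deltas": [[0.0009,-0.0005,0.008,0,1],[0,0,0.006,0,1],[0,0,0.003,0,1],[0,0,0.001,0,1],[0,0,0,0,1],[0,0,0,0,1],[0,0,0,0,1]]}}

```text
time_s: 46.55
ee_pos: [0.4235, 0.3249, 0.0656]
eef_rot: [0.464, 3.107, 0.0]
wrist_force: [0.5, 0.3, -2.7]
grip_width: 0.0513
gripper_force: 20.0
```

Call:
{"api": "carry_out", "payload": {"deltas": [[0,0,0.001,0,1],[0,0,0,0,1],[0,0,0,0,1]]}}

```text
time_s: 46.85
ee_pos: [0.4234, 0.3248, 0.0645]
eef_rot: [-0.464, -3.107, 0.0]
wrist_force: [0.6, 0.4, -2.8]
grip_width: 0.0517
gripper_force: 20.0
```

```bash
python3 g.py .4244 .325 .0635 73
```

```text
turn -0.0 shift mm [-0.9  0.5  1. ] at [0.4234 0.3248 0.0645] yaw 73.0 q [ 0.44  0.65  1.79  0.    0.7  -0.83] t 46.85 F [ 0.6  0.4 -2.8] w 0.0517 g 20.0
```

Call:
{"api": "carry_out", "payload": {"deltas": [[0,0,0.001,0,1],[0,0,0,0,1],[0,0,0,0,1]]}}

```text
time_s: 47.15
ee_pos: [0.4235, 0.3248, 0.0635]
eef_rot: [0.464, 3.107, 0.0]
wrist_force: [-0.4, 0.3, -1.8]
grip_width: 0.0516
gripper_force: 20.0
```

Call:
{"api": "carry_out", "payload": {"deltas": [[0,0,0.0005,0,1],[0,0,0,0,1],[0,0,0,0,1]]}}

```text
time_s: 47.45
ee_pos: [0.4235, 0.3248, 0.0635]
eef_rot: [0.464, 3.107, 0.0]
wrist_force: [-0.3, -0.9, 6.0]
grip_width: 0.0516
gripper_force: 20.0
```

Call:
{"api": "carry_out", "payload": {"deltas": [[0,0,0,0,-0.25],[0,0,0,0,-0.4],[0,0,0,0,-0.7],[0,0,0,0,-1],[0,0,0,0,-1],[0,0,-0.015,0,-1],[0,0,-0.03,0,-1],[0,0,-0.04,0,-1],[0,0,-0.04,0,-1],[0,0,-0.015,0,-1],[0,0,0,8.4,-1],[0,0,0,8.4,-1],[0,0,0,8.4,-1],[0,0,0,8.4,-1],[0,0,0,8.4,-1],[0,0,0,8.4,-1],[0,0,0,8.4,-1],[0,0,0,8.4,-1],[0,0,0,8.4,-1],[0,0,0,8.4,-1]]}}

```text
time_s: 49.45
ee_pos: [0.4232, 0.3247, 0.2028]
eef_rot: [-2.43, -1.991, 0.001]
wrist_force: [0.4, -0.5, -0.1]
grip_width: 0.0872
gripper_force: 0.0
```

```bash
python3 g.py .5493 .0273 .2 -10.9
```

```text
turn -0.4 shift mm [-268.2  180.1    2.8] at [0.4232 0.3247 0.2028] yaw -11.3 q [0.44 0.43 1.68 0.   1.03 0.64] t 49.45 F [ 0.4 -0.5 -0.1] w 0.0872 g 0.0
```

Call:
{"api": "carry_out", "payload": {"deltas": [[-0.0122,0.0082,0,-0.1,-1],[-0.024,0.0161,0,0,-1],[-0.0268,0.018,0,0,-1],[-0.0268,0.018,0,0,-1],[-0.0268,0.018,0,0,-1],[-0.0268,0.018,0,0,-1],[-0.0268,0.018,0,0,-1],[-0.0268,0.018,0,0,-1],[-0.0268,0.018,0,0,-1],[-0.024,0.0161,0,0,-1],[-0.0134,0.009,0,0,-1],[-0.007,0.0046,0,0,-1],[0,0,0.015,0,-1],[0,0,0.03,0,-1],[0,0,0.035,0,-1],[0,0,0.03,0,-1],[0,0,0.015,0,-1],[0,0,0.01,0,-1],[0,0,0,0,-1],[0,0,0,0,-1]]}}

```text
time_s: 51.45
ee_pos: [0.5498, 0.0276, 0.0685]
eef_rot: [2.421, 2.001, 0.001]
wrist_force: [1.4, -0.6, -0.2]
grip_width: 0.0872
gripper_force: 0.0
```

```bash
python3 g.py .5493 .0273 .0617 -10.9
```

```text
turn 0.1 shift mm [-0.4 -0.4  6.8] at [0.5498 0.0276 0.0685] yaw -10.8 q [-0.15  0.66  1.74  0.    0.74  0.04] t 51.45 F [ 1.4 -0.6 -0.2] w 0.0872 g 0.0
```

Call:
{"api": "carry_out", "payload": {"deltas": [[-0.0004,-0.0004,0.004,0,-1],[0,0,0.0018,0,-1],[0,0,0,0,-1],[0,0,0,0,-0.6],[0,0,0,0,-0.4],[0,0,0,0,-0.3],[0,0,0,0,-0.2],[0,0,0,0,0],[0,0,0,0,0.3],[0,0,0,0,1],[0,0,0,0,1],[0,0,0,0,1]], "force": 15}}

```text
time_s: 52.65
ee_pos: [0.5491, 0.0271, 0.0622]
eef_rot: [2.422, 2.0, 0.0]
wrist_force: [1.4, 0.7, -0.3]
grip_width: 0.0567
gripper_force: 14.8
```

```bash
python3 g.py .5493 .0273 .0617 -10.9 .4651 .2444 .2 -10.9
```

```text
turn -0.0 shift mm [0.3 0.2 0.5] at [0.5491 0.0271 0.0622] yaw -10.9 q [-0.15  0.67  1.75  0.    0.73  0.04] t 52.65 F [ 1.4  0.7 -0.3] w 0.0567 g 14.8
turn -0.0 shift mm [ 197.5 -123.6 -137.8] at [0.5491 0.0271 0.0622] yaw -10.9 q [-0.15  0.67  1.75  0.    0.73  0.04] t 52.65 F [ 1.4  0.7 -0.3] w 0.0567 g 14.8
```

Call:
{"api": "carry_out", "payload": {"deltas": [[0,0,-0.005,0,1],[0,0,-0.01,0,1],[0,0,-0.02,0,1],[0,0,-0.025,0,1],[0,0,-0.02,0,1],[0.01,-0.0063,0,0,1],[0.02,-0.0125,0,0,1],[0.025,-0.0156,0,0,1],[0.03,-0.0188,0,0,1],[0.03,-0.0188,0,0,1],[0.03,-0.0188,0,0,1],[0.025,-0.0156,0,0,1],[0.0175,-0.011,0,0,1],[0.01,-0.0063,0,0,1],[0,0,0,0,1],[0,0,0.01,0,1],[0,0,0.02,0,1],[0,0,0.02,0,1],[0,0,0,0,1],[0,0,0,0,1]]}}

```text
time_s: 54.65
ee_pos: [0.4649, 0.2434, 0.0915]
eef_rot: [-2.424, -1.998, 0.002]
wrist_force: [-0.4, 0.2, -1.9]
grip_width: 0.0565
gripper_force: 14.8
```

```bash
python3 g.py .4651 .2444 .0637 -10.9
```

```text
turn -0.1 shift mm [ 1.   0.  27.8] at [0.4649 0.2434 0.0915] yaw -11.0 q [ 0.27  0.59  1.8  -0.    0.75  0.46] t 54.65 F [-0.4  0.2 -1.9] w 0.0565 g 14.8
```

Call:
{"api": "carry_out", "payload": {"deltas": [[0.0007,0,0.008,0,1],[0,0,0.01,0,1],[0,0,0.006,0,1],[0,0,0.002,0,1],[0,0,0,0,1],[0,0,0,0,1],[0,0,0,0,1]]}}

```text
time_s: 55.35
ee_pos: [0.4652, 0.2452, 0.0664]
eef_rot: [2.422, 2.0, 0.001]
wrist_force: [0.1, 0.3, -1.9]
grip_width: 0.0563
gripper_force: 14.8
```

Call:
{"api": "carry_out", "payload": {"deltas": [[0,0,0.001,0,1],[0,0,0,0,1],[0,0,0,0,1]]}}

```text
time_s: 55.65
ee_pos: [0.465, 0.2451, 0.0652]
eef_rot: [2.422, 2.0, 0.0]
wrist_force: [0.7, 0.0, -2.7]
grip_width: 0.0564
gripper_force: 14.8
```

Call:
{"api": "carry_out", "payload": {"deltas": [[-0.0006,0,0.001,0,1],[0,0,0,0,1],[0,0,0,0,1]]}}

```text
time_s: 55.95
ee_pos: [0.465, 0.2445, 0.0642]
eef_rot: [2.422, 2.0, 0.0]
wrist_force: [0.7, -0.2, -1.9]
grip_width: 0.0563
gripper_force: 14.8
```

Call:
{"api": "carry_out", "payload": {"deltas": [[0,0,0.0005,0,1],[0,0,0,0,1],[0,0,0,0,1]]}}

```text
time_s: 56.25
ee_pos: [0.465, 0.2445, 0.0641]
eef_rot: [2.422, 2.0, 0.001]
wrist_force: [-0.5, -0.5, 4.9]
grip_width: 0.0566
gripper_force: 14.8
```

Call:
{"api": "carry_out", "payload": {"deltas": [[0,0,0.0005,0,1],[0,0,0,0,1],[0,0,0,0,1]]}}

```text
time_s: 56.55
ee_pos: [0.4651, 0.2445, 0.064]
eef_rot: [2.423, 2.0, 0.001]
wrist_force: [-0.7, -0.6, 8.9]
grip_width: 0.0567
gripper_force: 14.8
```

Call:
{"api": "carry_out", "payload": {"deltas": [[0,0,-0.0007,0,1],[0,0,0,0,-0.3],[0,0,0,0,-0.4],[0,0,0,0,-0.6],[0,0,0,0,-1],[0,0,0,0,-1],[0,0,0,0,-1],[0,0,-0.015,0,-1],[0,0,-0.03,0,-1],[0,0,-0.04,0,-1],[0,0,-0.04,0,-1],[0,0,-0.01,6.1,-1],[0,0,0,0,-1],[0,0,0,0,-1]]}}

```text
time_s: 57.95
ee_pos: [0.4642, 0.2443, 0.1984]
eef_rot: [-2.523, -1.871, 0.001]
wrist_force: [0.0, 0.4, -0.1]
grip_width: 0.0869
gripper_force: 0.0
```

```bash
python3 g.py .6627 -.0102 .2 -17
```

```text
turn 0.1 shift mm [-185.4  264.2   -1.6] at [0.4642 0.2443 0.1984] yaw -16.9 q [ 0.27  0.43  1.71 -0.    1.01  0.57] t 57.95 F [ 0.   0.4 -0.1] w 0.0869 g 0.0
```

Call:
{"api": "carry_out", "payload": {"deltas": [[-0.0083,0.0118,0,0,-1],[-0.0166,0.0236,0,0,-1],[-0.0182,0.026,0,0,-1],[-0.0182,0.026,0,0,-1],[-0.0182,0.026,0,0,-1],[-0.0182,0.026,0,0,-1],[-0.0182,0.026,0,0,-1],[-0.0182,0.026,0,0,-1],[-0.0182,0.026,0,0,-1],[-0.0166,0.0236,0,0,-1],[-0.0112,0.0155,0,0,-1],[-0.0053,0.0077,0,0,-1],[0,0,0.015,0,-1],[0,0,0.03,0,-1],[0,0,0.035,0,-1],[0,0,0.03,0,-1],[0,0,0.014,0,-1],[0,0,0.009,0,-1],[0,0,0,0,-1],[0,0,0,0,-1]]}}

```text
time_s: 59.95
ee_pos: [0.6642, -0.0102, 0.0669]
eef_rot: [2.524, 1.868, 0.002]
wrist_force: [-0.1, 0.4, 0.1]
grip_width: 0.0871
gripper_force: 0.0
```

```bash
python3 g.py .6627 -.0102 .0608 -17
```

```text
turn 0.0 shift mm [-0.5 -1.4  6.1] at [ 0.6642 -0.0102  0.0669] yaw -17.0 q [-0.18  0.77  1.44  0.    0.93  0.11] t 59.95 F [-0.1  0.4  0.1] w 0.0871 g 0.0
```

Call:
{"api": "carry_out", "payload": {"deltas": [[-0.0004,-0.001,0.003,0,-1],[0,0,0.0015,0,-1],[0,0,0,0,-1],[0,0,0,0,-0.8],[0,0,0,0,-0.7],[0,0,0,0,-0.6],[0,0,0,0,-0.5],[0,0,0,0,-0.3],[0,0,0,0,0.2],[0,0,0,0,1],[0,0,0,0,1],[0,0,0,0,1]], "force": 20}}

```text
time_s: 61.15
ee_pos: [0.6626, -0.0102, 0.0614]
eef_rot: [2.525, 1.868, 0.001]
wrist_force: [0.8, -0.7, -0.6]
grip_width: 0.0675
gripper_force: 20.0
```

```bash
python3 g.py .6627 -.0102 .0608 -17 .5046 .3673 .2 -17
```

```text
turn -0.0 shift mm [0.1 0.1 0.6] at [ 0.6626 -0.0102  0.0614] yaw -17.0 q [-0.18  0.77  1.45 -0.    0.92  0.11] t 61.15 F [ 0.8 -0.7 -0.6] w 0.0675 g 20.0
turn -0.0 shift mm [ 314.9 -261.5 -138.6] at [ 0.6626 -0.0102  0.0614] yaw -17.0 q [-0.18  0.77  1.45 -0.    0.92  0.11] t 61.15 F [ 0.8 -0.7 -0.6] w 0.0675 g 20.0
```

Call:
{"api": "carry_out", "payload": {"deltas": [[0,0,-0.005,0,1],[0,0,-0.01,0,1],[0,0,-0.02,0,1],[0,0,-0.03,0,1],[0,0,-0.03,0,1],[0,0,-0.03,0,1],[0,0,-0.015,0,1],[0.01,-0.0083,0,0,1],[0.02,-0.0166,0,0,1],[0.03,-0.0249,0,0,1],[0.034,-0.0282,0,0,1],[0.034,-0.0282,0,0,1],[0.034,-0.0282,0,0,1],[0.034,-0.0282,0,0,1],[0.034,-0.0282,0,0,1],[0.03,-0.0249,0,0,1],[0.028,-0.0233,0,0,1],[0.018,-0.015,0,0,1],[0.0085,-0.0071,0,0,1],[0,0,0,0,1]]}}

```text
time_s: 63.15
ee_pos: [0.5023, 0.368, 0.2003]
eef_rot: [-2.522, -1.872, 0.004]
wrist_force: [0.6, 0.6, -3.3]
grip_width: 0.0678
gripper_force: 20.0
```

Call:
{"api": "carry_out", "payload": {"deltas": [[0,0,0.01,0,1],[0,0,0.025,0,1],[0,0,0.03,0,1],[0,0,0.03,0,1],[0,0,0.018,0,1],[0,0,0.007,0,1],[0,0,0,0,1],[0,0,0,0,1],[0,0,0,0,1]]}}

```text
time_s: 64.05
ee_pos: [0.5057, 0.3672, 0.0827]
eef_rot: [2.525, 1.868, 0.005]
wrist_force: [-0.5, -0.5, -3.1]
grip_width: 0.0675
gripper_force: 20.0
```

```bash
python3 g.py .504 .367 .0625 -17
```

```text
turn -0.0 shift mm [-0.7 -1.6 20.2] at [0.5057 0.3672 0.0827] yaw -17.0 q [ 0.45  0.7   1.54 -0.    0.89  0.75] t 64.05 F [-0.5 -0.5 -3.1] w 0.0675 g 20.0
```

Call:
{"api": "carry_out", "payload": {"deltas": [[-0.0005,-0.0012,0.006,0,1],[0,0,0.006,0,1],[0,0,0.004,0,1],[0,0,0.002,0,1],[0,0,0,0,1],[0,0,0,0,1],[0,0,0,0,1]]}}

```text
time_s: 64.75
ee_pos: [0.5029, 0.3668, 0.0634]
eef_rot: [-2.525, -1.869, 0.001]
wrist_force: [-1.0, -1.1, -1.4]
grip_width: 0.0676
gripper_force: 20.0
```

Call:
{"api": "carry_out", "payload": {"deltas": [[0,0,0.0005,0,1],[0,0,0,0,1],[0,0,0,0,1]]}}

```text
time_s: 65.05
ee_pos: [0.5029, 0.3668, 0.0634]
eef_rot: [-2.525, -1.869, 0.0]
wrist_force: [-3.7, -1.1, 4.4]
grip_width: 0.0676
gripper_force: 20.0
```

```bash
python3 g.py .504 .367 .0625 -17
```

```text
turn 0.0 shift mm [0.5 1.  0.9] at [0.5029 0.3668 0.0634] yaw -17.0 q [0.45 0.73 1.56 0.   0.85 0.75] t 65.05 F [-3.7 -1.1  4.4] w 0.0676 g 20.0
```

Call:
{"api": "carry_out", "payload": {"deltas": [[0,0,0,0,-0.6],[0,0,0,0,-0.7],[0,0,0,0,-1],[0,0,0,0,-1],[0,0,0,0,-1],[0,0,-0.015,0,-1],[0,0,-0.03,0,-1],[0,0,-0.045,0,-1],[0,0,-0.045,0,-1],[0,0,-0.045,0,-1],[0,0,-0.02,-8.5,-1],[0,0,0,-8.5,-1],[-0.02,-0.004,0,0,-1],[-0.03,-0.006,0,0,-1],[-0.03,-0.006,0,0,-1],[-0.025,-0.005,0,0,-1],[-0.013,-0.002,0,0,-1],[0,0,0,0,-1],[0,0,0,0,-1],[0,0,0,0,-1]]}}

```text
time_s: 67.05
ee_pos: [0.4807, 0.2498, 0.2631]
eef_rot: [2.221, 2.222, 0.002]
wrist_force: [0.9, 0.1, 0.6]
grip_width: 0.0873
gripper_force: 0.0
```

```bash
sed 's/P={k:.*/P=dict(mason=(.5028,.3658),pot=(.4242,.325),candle=(.4839,.3043),tin=(.465,.2436)); P={k:np.array(v) for k,v in P.items()}; snap("wrist","w7.png")/; s/w1.png/w7.png/; s/ov1/ov2/; s/^tr=.*/tr=np.array([.4645,.3126])/' c.py > c2.py; python3 c2.py >/dev/null; python3 g.py .48 .25 .26 0; python3 -c "
from h import *
snap('scene','s3.png')"
```

```text
turn 0.1 shift mm [ 0.2 -0.5  2.9] at [0.4805 0.2498 0.2629] yaw 0.1 q [0.27 0.37 1.59 0.   1.18 0.27] t 67.1 F [ 1.3 -0.6  0.2] w 0.0869 g 0.0
```

View pics/ov2.png

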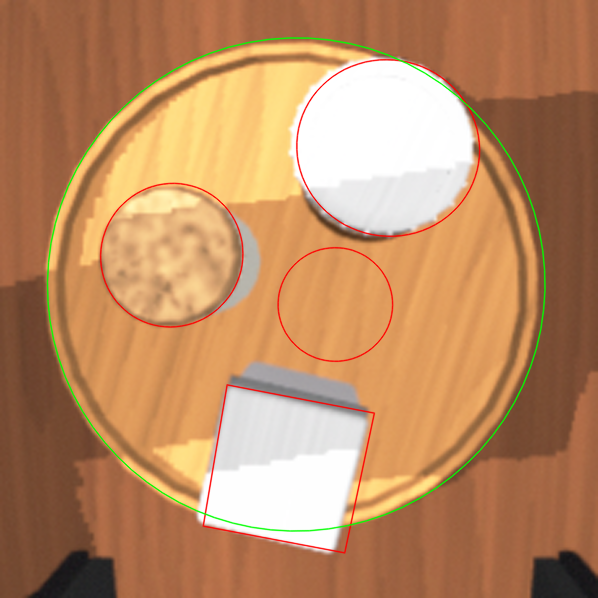

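View pics/s3.png

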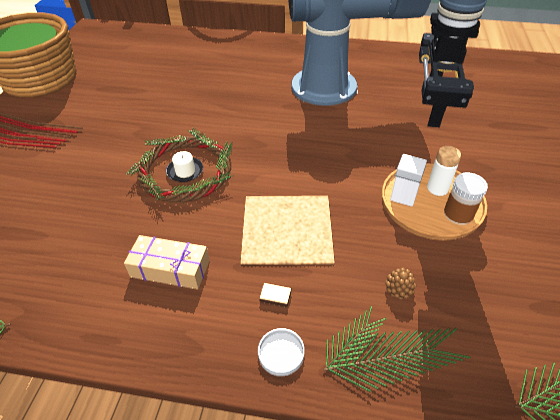

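The overlay shows the pot and tin within about 1 mm of their starting spots and the mason within about 2 mm. In the scene picture the candle stands upright in the dish at (183,163), the mat is empty, and the gift box, cone and matchbox haven't moved.

```bash
python3 -c "
from plant import ctrl
print(ctrl.finish_job())"
```

```text
the job is handed in; nothing more can be done
None
```

I handed the job in at about 67 s: the candle stands upright in the wreath dish, and the tin, mason jar and pot are back on the tray within about 2 mm of where they started.

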